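# Thread the brake spring onto the tape unwinder's grooved spindle

### The job

Fit the loose coil spring to the tape-roll unwinder: thread it, tail end down, over the end of the upright two-piece spindle, twisting it a little each time its bent-in tail snags until the tail finds the next groove, and bring it down until its foot sits fully home on the black disc over the roll. Ease it on gently, without forcing or dropping it, let go of it standing there, and leave the other things on the bench undisturbed.

Things in the scene. Friction and masses are not known exactly. Their poses are not given: they have to be found in the camera images.
- spring_center (a point): The only loose spring: bright steel, standing upright, 104 mm long, 47 mm over the coils, bore 36 mm, wire 4.5 mm, about 140 g. Point: on its axis, half-way up (52 mm above the foot, 52 mm below the top). z up the axis, x towards the tail. The upper half is stiff: grip it there, 20 to 25 mm below the top, at any yaw. The lower half gives lengthwise, about 3 N per mm, up to 20 mm.
- spring_foot (a point): Centre of the underside of the spring's lowest coil, on its axis; axes as spring_center. 52 mm below spring_center when not compressed.
- spring_tail (a point): Middle of the tail, 15 mm out along x from the spring's axis, 2 mm above the foot. The tail is the wire's lower end, bent inwards along the radius, flat in the foot coil, 4.5 mm thick, its rounded tip 9 mm short of the axis: the foot passes the spindle only with the tail in a groove.
- holder: Tape unwinder bolted to the bench; origin under the centre of its base, on the spindle's axis. Grey base plate 190 mm square, above it an aluminium flange (160 mm across), a brown tape roll (144 mm across, upper face 66 mm above the bench), a black disc and the upright steel spindle. Its yaw tells nothing of the grooves.
- spindle_tip (a point): Centre of the spindle's flat end, 158 mm above the bench; z up. Spindle 30 mm thick, end bevelled 1.5 mm, stiff to turn (1 N m), in two lengths: a 38 mm nose screwed on above a neck, and the lower length. Each has 3 lengthwise grooves 120 degrees apart, 8 mm wide, over 9 mm deep, open at both ends. Their directions vary, do NOT follow this point's axes, and must be seen or felt for.
- neck (a point): Centre of the lower length's flat bevelled end, 50 mm below the spindle's end, 34 mm above the seat. Between it and the nose is a neck 12 mm high and 11 mm thick, in which the tail can swing freely. Nose and lower grooves never line up (29 to 92 degrees apart): the tail snags first on the spindle's end, and again here, resting on the flat, until the spring is twisted.
- seat (a point): Centre of the flat upper face of the black disc (68 mm across), 74 mm above the bench, on the spindle's axis, 84 mm below the spindle's end. The spring's foot ends up here; its top then stands 20 mm above the spindle's end.
- tape_roll: Bystander: loose cream ring of tape lying flat, 100 mm across, 48 mm high; origin at the centre of its underside.
- tension_knob: Bystander: black fluted knob, 68 mm across, 38 mm high; origin at the centre of its underside.
- bottle: Bystander: white plastic bottle, 60 mm across, 130 mm high; origin at the centre of its underside.
- carton: Bystander: small white carton 100 x 70 x 45 mm; origin at the centre of its underside.

How it is judged (in metres and radians):
On the way:
1. the spring's foot has passed over the spindle's end, its tail down in a groove of the nose (z of spring_foot in the frame of spindle_tip below -0.015 m and horizontal distance between spring_foot and spindle_tip below 0.006 m and angle between spring_center's own z axis and vertical below 0.15 rad), for 0.1 s.
At the end, for the whole second after the job is handed in: The spring stands released and at rest round the spindle, within 0.08 rad of upright, its foot within 3 mm of the black disc's face and within 5 mm of the spindle's axis (which it can only reach with its tail in a groove) (z of spring_foot in the frame of seat below 0.003 m and horizontal distance between spring_foot and seat below 0.005 m and angle between spring_center's own z axis and vertical below 0.08 rad and linear speed of spring below 0.02 m/s); the robot touches nothing.
It fails at once if the spring is forced or dropped: it presses on the unwinder or its spindle with more than 40 N (contact force between spring and holder above 40 N).
It fails at once if the loose tape roll is shifted by more than 25 mm (distance of tape_roll from where it was at the start of the episode above 0.025 m).
It fails at once if the knob is shifted by more than 25 mm (distance of tension_knob from where it was at the start of the episode above 0.025 m).
It fails at once if the bottle is shifted by more than 25 mm (distance of bottle from where it was at the start of the episode above 0.025 m).
It fails at once if the carton is shifted by more than 25 mm (distance of carton from where it was at the start of the episode above 0.025 m).
It also fails if it takes over 64 s, if anything falls off the work surface, if the arm or the gripper's body presses on something with over 40 N, if the wrist force passes 120 N, or if a joint passes its speed limit or range.

### The arm

A 6-joint arm with a two-finger parallel gripper is mounted at the origin on the work surface. World frame = base frame: x ahead of the robot, y to its left, z up, the work surface at z = 0. Lengths are in m, angles in degrees, forces in N, time in s.
With the tool pointing down it reaches from about 0.35 to 0.875 m from the base axis. Payload 4.2 kg.
Tool frame: the origin (TCP) lies at the very end of the fingers, on their centre line; the grasp point (between the pads) lies 19 mm behind it; z points along the fingers, x is the direction in which the jaws open and shut, and the axes are right-handed (so a half turn about z gives the same grasp; the last joint's range is limited). The gripper opens to 87 mm and grips with 3 to 60 N. Pads are 19 mm wide; open, the fingers measure 117 mm over their backs; the gripper's body (75 mm by 190 mm) begins 51 mm behind the grasp point.
Start: joints at [88.155, 22.042, 0.453, 0, -68.411, -14.817], TCP at [0.179, 0.599, 0.202] pointing down, gripper open.
Joint ranges: [-179.83, 179.83], [-69.29, 118.12], [-61.27, 80.66], [-181.25, 117.63], [-171.15, -9.14], [-177.46, 177.46]. Speed limits (degrees/s): [159.86, 159.86, 180, 180, 180, 180].

### API

Orientations are given as a 3x3 rotation matrix whose columns are the frame's x, y, z axes.
In Python, from station import r gives the robot as it stands.
- The arm moves only by the shell command python3 -m jog 'ROWS' [OPENING]. ROWS is JSON, a list of rows, each a list of 2 entries, a list of its own where there are three numbers: the shift along the tool's x, y, z in m, then the turn, a rotation vector about the tool's x, y, z in units of 5 degrees (1.0 is 5 degrees). A call has exactly 10 rows; each row is the pose to reach, as a shift and turn from the pose commanded when the call began, along the tool's axes at that moment; what a row does not reach only later rows make up. A row lasts 1/12 s, in which the tool goes at most 41.7 mm and 7.16 degrees, less where a joint would pass 70% of its speed; a pose out of reach is approached as far as the arm can. A call with a gripper value outside its range is refused whole. OPENING is the finger opening in m, from 0 to 0.087, set as the call begins (- or left out, the last holds). The fingers move at their own pace and stop on an object; the grip force is fixed at half the most. Time passes only in rows, so rows that repeat a pose let the fingers close, or fill a call up. It gives the time, the measured TCP pose, the force and the opening at its end, in the units of the state.
- r.sense(): the state, without advancing time (a new reading comes with each control period).
- r.capture(name): name is "scene" or "side" or "wrist"; returns (picture, depth): 400x640x3 uint8, blue, green, red; 400x640 float32, m along the optical axis (not along the pixel's ray), 0 where there is no reading.
- r.calibration(name): a dict with "fx", "fy", "cx", "cy" (pixels), "R" (3x3) and "t" (3): a world point X has camera coordinates R X + t; the wrist camera has in their place "tool_from_camera" (4x4, takes a point from camera to tool coordinates, whose origin is the TCP and whose axes are the tool frame's). Camera axes: x right, y down, z forward; pixel columns grow to the right and rows downward; lengths in m; the calibration is good to about 2 mm. A picture is of the moment at which its call begins: read the wrist's pose just before it. calibration takes no time and is no camera call.
- r.finish_job(): hands the job in, once; it reports no verdict.
Trained networks look in the newest picture that a camera, given by its name, has taken for a name from the list of things; names that differ only in an ending like _2 or _b are one class to them, and where a whole thing is asked for, a point or a joint stands for the part that bears it (a point fixed in the world has none). Each returns a list of dicts, best first, with "confidence" (0 to 1); they miss things now and then, are a little off and sometimes report something else, mostly with a low value. They report only what shows in the picture. A call takes as long as a camera call.
- r.cut_out(query, camera): "region" (400x640 bool, what is visible of it) and "uv" ([column, row] in pixels, amid what is visible of it).
The state is a dict: "time_s": time; "joints": joint angles; "joint_velocities": joint speeds; "effort": joint torques, N m; "tcp_pos": TCP position; "ee_rot": TCP orientation; "wrist_force": force on the tool from outside, world axes, zero at the start; "moment": the same for the moment, N m; "gripper_width": opening from 0.0 (shut) to 1.0 (fully open).
Only numpy, scipy, OpenCV 4.12 (cv2) and the standard library are available. Lean on these libraries where they do the work, as an engineer would, in place of code of your own. Each camera call takes 0.05 s, during which the arm holds its last target.

## Working session

There is one attempt and no reset: what is moved stays moved. The work goes in short steps, Python scripts to look and compute and a shell command to move; the robot and the scene stay as the last step left them, time stands still between calls to the robot, and variables do not carry over. Pictures are saved under pics/ and viewed, and the job is handed in when it is done.

```bash
mkdir -p pics; ls; python3 - <<'E'
from station import r
import cv2
s=r.sense();print(s)
for n in("scene","side","wrist"):
    im,d=r.capture(n);cv2.imwrite(f"pics/a_{n}.png",im);print(n,r.calibration(n))
E
```

```text
pics
{'time_s': 0.0, 'joints': array([ 8.81546326e+01,  2.20899993e+01,  3.79994937e-01, -2.95694138e-02,
       -6.84117224e+01, -1.48166767e+01]), 'joint_velocities': array([-0.01844763,  0.05736559,  0.03570921, -0.01034008, -0.01666656,
       -0.01424081]), 'effort': array([ 3.93911714e-04, -3.90666890e+01,  1.87399203e+01,  4.21960384e+00,
        1.09789014e-02, -1.90121209e-04]), 'tcp_pos': array([0.17899735, 0.59813979, 0.20106766]), 'ee_rot': array([[-2.86907740e-01, -9.57958062e-01, -5.48045456e-04],
       [-9.57955746e-01,  2.86908252e-01, -2.10793148e-03],
       [ 2.17654872e-03, -7.97785618e-05, -9.99997628e-01]]), 'wrist_force': array([ 0.35241112, -0.57634544, -0.41100977]), 'moment': array([-0.00679215, -0.0131405 , -0.01212184]), 'gripper_width': 0.998218484555279}
scene {'fx': 473.7085379424685, 'fy': 473.7085379424685, 'cx': 316.6591487753848, 'cy': 201.12315983252145, 'R': array([[ 0.12444847,  0.99215285,  0.01205446],
       [ 0.66502769, -0.07438768, -0.74310474],
       [-0.73637678,  0.1004948 , -0.66906654]]), 't': array([-0.01836286, -0.26971081,  1.81180813])}
side {'fx': 468.7002461081816, 'fy': 468.7002461081816, 'cx': 322.8500247750368, 'cy': 206.48462811907038, 'R': array([[ 0.9244996 , -0.3806601 , -0.01995925],
       [-0.25850977, -0.5876346 , -0.76671916],
       [ 0.28013065,  0.71399122, -0.64167231]]), 't': array([-0.51415164,  0.21024269,  1.27771783])}
wrist {'fx': 290.68561895718034, 'fy': 290.68561895718034, 'cx': 318.7378107607926, 'cy': 205.9168346089236, 'tool_from_camera': array([[ 9.99998742e-01, -1.01780103e-03,  1.21626091e-03,
        -9.80299832e-04],
       [ 6.14271944e-04,  9.55610413e-01,  2.94632586e-01,
        -8.11463370e-02],
       [-1.46214894e-03, -2.94631468e-01,  9.55609837e-01,
        -1.82577640e-01],
       [ 0.00000000e+00,  0.00000000e+00,  0.00000000e+00,
         1.00000000e+00]])}
```

View pics/a_scene.png

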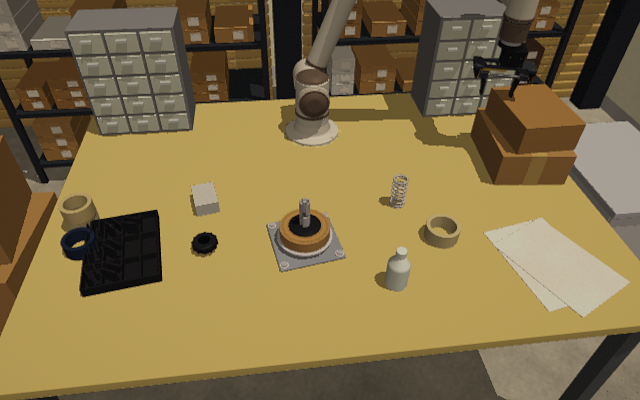

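View pics/a_side.png

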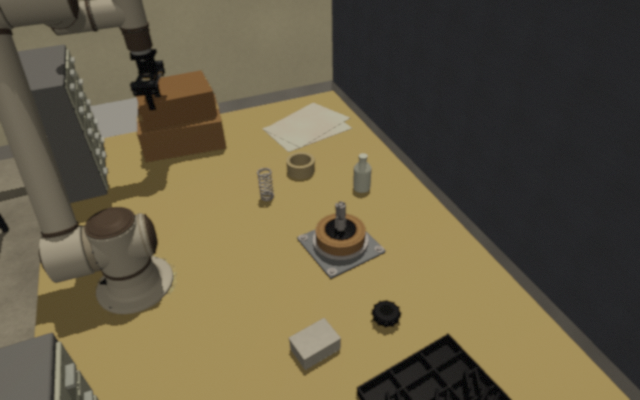

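View pics/a_wrist.png

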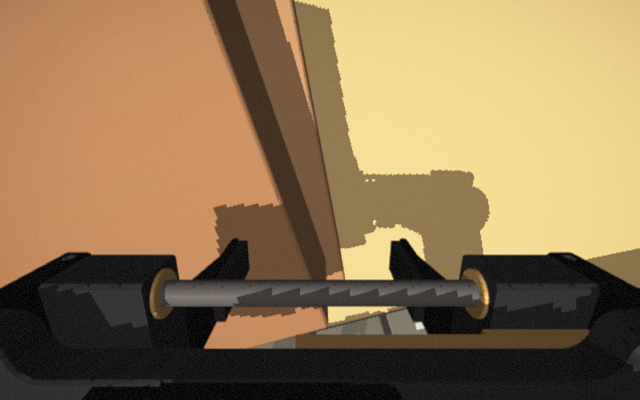

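The scene picture shows the spring at about (399,191), the unwinder at (305,235) with its spindle end at (304,202), and the arm standing over the brown boxes. The side picture shows the spring at (265,185) and the spindle end at (341,206).

```bash
cat > h.py <<'E'
from station import r
import numpy as np, cv2
def cam(n,pose=None):
    c=r.calibration(n)
    K=np.array([[c['fx'],0,c['cx']],[0,c['fy'],c['cy']],[0,0,1]])
    if n=='wrist':
        T=np.eye(4);T[:3,:3]=pose[0];T[:3,3]=pose[1]
        W=T@c['tool_from_camera']; R=W[:3,:3].T; t=-R@W[:3,3]
    else: R,t=np.array(c['R']),np.array(c['t'])
    return K,R,t
def pix(c,X):
    K,R,t=c; p=K@(R@np.asarray(X,float)+t); return p[:2]/p[2]
def ray(c,uv):
    K,R,t=c; d=R.T@np.linalg.solve(K,[uv[0],uv[1],1]); return -R.T@t,d/np.linalg.norm(d)
def onz(c,uv,z):
    o,d=ray(c,uv); return o+d*(z-o[2])/d[2]
def tri(a):
    A=np.zeros((3,3));b=np.zeros(3)
    for c,uv in a:
        o,d=ray(c,uv);P=np.eye(3)-np.outer(d,d);A+=P;b+=P@o
    X=np.linalg.solve(A,b); return X,[np.round(pix(c,X)-uv,1) for c,uv in a]
def cloud(c,d,m):
    K,R,t=c; v,u=np.nonzero(m&(d>0)); z=d[v,u]
    P=np.stack([(u-K[0,2])/K[0,0]*z,(v-K[1,2])/K[1,1]*z,z])
    return ((P.T-t)@R)
E
python3 - <<'E'
from h import *
np.set_printoptions(precision=4,suppress=True)
uv={}
D={n:r.capture(n)[1] for n in('scene','side')}
for q in('spring_center','spindle_tip','holder'):
  for n in('scene','side'):
    o=r.cut_out(q,n); c=cam(n)
    for e in o[:2]:
        m=e['region'];v,u=np.nonzero(m);P=cloud(c,D[n],m)
        print(q,n,round(e['confidence'],2),e['uv'],m.sum(),'box',u.min(),u.max(),v.min(),v.max(),P.min(0),P.max(0),np.median(P,0))
print(tri([(cam('scene'),[304,202]),(cam('side'),[341,206])]))
E
```

```text
spring_center scene 0.62 [396.9, 187.6] 420 box 390 407 174 208 [ 0.291   0.1951 -0.008 ] [0.4692 0.2847 0.106 ] [0.4424 0.2222 0.0393]
spring_center side 0.56 [261.9, 185.4] 267 box 258 272 169 199 [ 0.4222  0.1914 -0.0084] [0.4914 0.3725 0.106 ] [0.4448 0.2262 0.0367]
spindle_tip scene 0.64 [305.3, 238.2] 3565 box 266 344 198 271 [ 0.3796 -0.1977 -0.0033] [0.6803 0.016  0.1602] [ 0.6101 -0.0961  0.0439]
spindle_tip side 0.64 [338.6, 242.3] 3478 box 297 384 201 277 [ 0.4661 -0.1995 -0.0057] [0.6851 0.0991 0.1605] [ 0.5572 -0.1248  0.0447]
spindle_tip side 0.45 [360.0, 174.8] 571 box 353 370 153 192 [ 0.7192  0.1027 -0.0015] [0.8438 0.3252 0.1324] [0.7415 0.1177 0.0707]
holder scene 0.94 [307.2, 240.0] 3556 box 266 344 198 271 [ 0.3796 -0.1975 -0.0059] [0.6819 0.016  0.1602] [ 0.6096 -0.0957  0.0442]
(array([ 0.5738, -0.0911,  0.1543]), [array([-0.5,  0.6]), array([-0.5, -0.6])])
```

```bash
python3 - <<'E'
import cv2
a=cv2.imread('pics/a_scene.png')[170:270,250:450];b=cv2.imread('pics/a_side.png')[150:250,220:420]
import numpy as np
cv2.imwrite('pics/z.png',cv2.resize(np.hstack([a,b]),None,fx=2,fy=2,interpolation=cv2.INTER_CUBIC)) 
E
```

```text
(no output)
```

View pics/z.png

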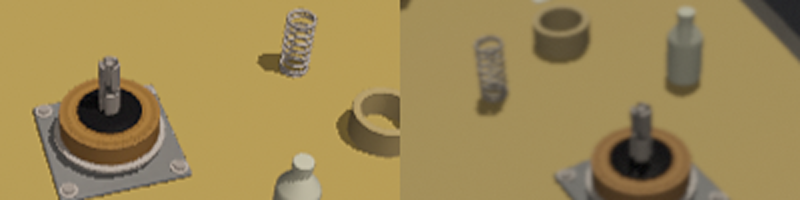

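The spring stands at about (0.443, 0.222) and the spindle at about (0.574, -0.091). Before moving I'll check how high the boxes near the arm are.

```bash
python3 - <<'E'
from h import *
np.set_printoptions(precision=3,suppress=True)
d=r.capture('scene')[1];m=np.zeros(d.shape,bool);m[85:190,465:590]=1
P=cloud(cam('scene'),d,m)
for lo,hi in((.03,.08),(.08,.13),(.13,.18),(.18,.25),(.25,.4)):
    k=(P[:,2]>lo)&(P[:,2]<hi)&(P[:,0]>0);print(lo,k.sum(),np.percentile(P[k],[5,95],axis=0) if k.sum() else '')
E
```

```text
0.03 1323 [[0.144 0.567 0.033]
 [0.41  0.782 0.078]]
0.08 2058 [[0.144 0.569 0.083]
 [0.408 0.784 0.126]]
0.13 1317 [[0.159 0.605 0.133]
 [0.385 0.791 0.178]]
0.18 3528 [[0.145 0.607 0.186]
 [0.383 0.794 0.221]]
0.25 35 [[0.173 0.543 0.251]
 [0.209 0.646 0.267]]
```

The box tops reach about 0.22 m, level with the fingers, so I go straight up first, then across.

```bash
python3 -m jog '[[[0,0,-0.035],[0,0,0]],[[0,0,-0.07],[0,0,0]],[[0.024,-0.034,-0.075],[0,0,1.2]],[[0.048,-0.07,-0.075],[0,0,2.4]],[[0.072,-0.106,-0.075],[0,0,3.6]],[[0.096,-0.142,-0.07],[0,0,4.8]],[[0.12,-0.178,-0.06],[0,0,6.0]],[[0.144,-0.214,-0.05],[0,0,7.2]],[[0.168,-0.25,-0.04],[0,0,8.4]],[[0.192,-0.286,-0.03],[0,0,9.6]]]'
```

```text
time_s: 1.43
tcp_pos: [0.3889, 0.3433, 0.2359]
ee_rot: [[-0.906, -0.424, 0.001], [-0.424, 0.906, 0.001], [-0.001, 0.001, -1.0]]
wrist_force: [1.1, 0.9, -0.4]
gripper_width: 0.997
```

```bash
python3 -m jog '[[[-0.01,-0.04,0.01],[0,0,0]],[[-0.01,-0.04,0.01],[0,0,0]],[[-0.01,-0.04,0.01],[0,0,0]],[[-0.01,-0.04,0.01],[0,0,0]],[[-0.01,-0.04,0.01],[0,0,0]],[[-0.01,-0.04,0.01],[0,0,0]],[[-0.01,-0.04,0.01],[0,0,0]],[[-0.01,-0.04,0.01],[0,0,0]],[[-0.01,-0.04,0.01],[0,0,0]],[[-0.01,-0.04,0.01],[0,0,0]]]' && cat >> h.py <<'E'
def snap(name):
    s=r.sense();p=(s['ee_rot'],s['tcp_pos']);im,d=r.capture('wrist')
    cv2.imwrite(f'pics/{name}.png',im);np.savez(f'pics/{name}.npz',R=p[0],t=p[1],d=d,im=im)
    return cam('wrist',p),im,d
def load(name):
    f=np.load(f'pics/{name}.npz');return cam('wrist',(f['R'],f['t'])),f['im'],f['d']
E
python3 - <<'E'
from h import *
np.set_printoptions(precision=4,suppress=True)
c,im,d=snap('w1')
for q in('spring_center',):
  for e in r.cut_out(q,'wrist'):
    m=e['region'];v,u=np.nonzero(m);P=cloud(c,d,m);print(e['confidence'],e['uv'],u.min(),u.max(),v.min(),v.max(),np.percentile(P,[2,50,98],axis=0))
    k=P[:,2]>.09;print(P[k].mean(0),P[k].min(0),P[k].max(0))
E
```

```text
time_s: 2.27
tcp_pos: [0.4139, 0.3135, 0.2258]
ee_rot: [[-0.903, -0.429, 0.0], [-0.429, 0.903, 0.0], [-0.0, 0.0, -1.0]]
wrist_force: [0.7, -0.6, 0.7]
gripper_width: 1.001
0.57 [336.3, 89.8] 311 357 75 123 [[ 0.4213  0.1989 -0.0001]
 [ 0.4408  0.2119  0.1015]
 [ 0.4637  0.2416  0.1046]]
[0.4424 0.2193 0.1027] [0.4195 0.1973 0.0901] [0.4651 0.243  0.1054]
```

View pics/w1.png

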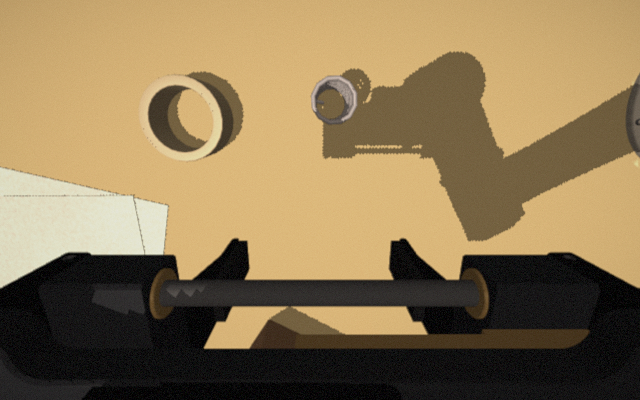

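```bash
python3 - <<'E'
from h import *
c,im,d=load('w1')
cv2.imwrite('pics/w1z.png',cv2.resize(im[65:135,295:375],None,fx=8,fy=8,interpolation=cv2.INTER_CUBIC))
print(pix(c,[.4424,.22,.104]),pix(c,[.4424,.22,.002]))
E
```

```text
[333.62922141  99.36646593] [329.82605859 103.72902434]
```

View pics/w1z.png

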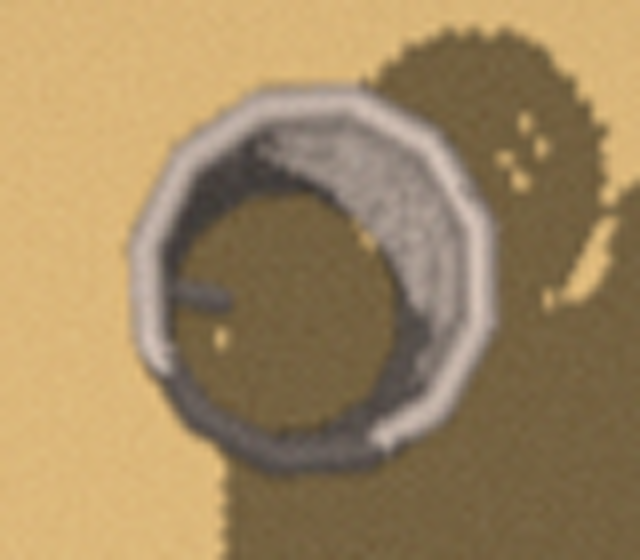

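```bash
python3 - <<'E'
from h import *
np.set_printoptions(precision=4,suppress=True)
c,im,d=load('w1')
C=onz(c,[334.2,99.7],.104);F=onz(c,[330.9,104],.0022);print('top',C,'foot',F)
a=onz(c,[318,102],.0022);b=onz(c,[324,102.3],.0022);print('tail',a,b,np.linalg.norm((b-F)[:2]))
for p in(a,b,(a+b)/2):
  for o in(C,F):
    v=(p-o)[:2];print(np.degrees(np.arctan2(v[1],v[0])),end=' ')
T=onz(c,[185,117],.048);print('\ntape',T)
s=r.sense();print(s['joints'])
R=s['ee_rot'];g=np.array([.4427,.2197,.063])-s['tcp_pos'];print(R.T@g, np.degrees(np.arctan2(R[1,0],R[0,0])))
E
```

```text
top [0.4418 0.22   0.104 ] foot [0.441  0.2197 0.0022]
tail [0.4574 0.2247 0.0022] [0.4501 0.2217 0.0022] 0.009359794554968595
16.732933362580585 17.034694839991545 11.24166568601481 12.287630509593884 14.851996053395226 15.362416591747825 
tape [0.5918 0.3092 0.048 ]
[ 55.0399  10.7087 -12.0211   0.0002 -67.2681 -29.6779]
[ 0.0142 -0.0969  0.1628] -154.6379553300783
```

The zoom shows the spring's top ring centred at about (334,100) and its tail at about (318–324,102). That puts the axis at (0.4418, 0.2199) and the tail at azimuth about 15°, with the tip 9.4 mm from the axis, as stated. Next I move over it and lower.

```bash
python3 -m jog '[[[0.005,-0.035,0],[0,0,0]],[[0.01,-0.07,0],[0,0,0]],[[0.015,-0.0965,0],[0,0,0]],[[0.015,-0.0965,0.02],[0,0,0]],[[0.015,-0.0965,0.055],[0,0,0]],[[0.015,-0.0965,0.09],[0,0,0]],[[0.015,-0.0965,0.1],[0,0,0]],[[0.015,-0.0965,0.1],[0,0,0]],[[0.015,-0.0965,0.1],[0,0,0]],[[0.015,-0.0965,0.1],[0,0,0]]]'
python3 - <<'E'
from h import *
snap('w2')
im,_=r.capture('scene');cv2.imwrite('pics/s2.png',cv2.resize(im[100:260,300:500],None,fx=4,fy=3.75,interpolation=cv2.INTER_CUBIC))
E
```

```text
time_s: 3.2
tcp_pos: [0.443, 0.2203, 0.1272]
ee_rot: [[-0.904, -0.428, 0.002], [-0.428, 0.904, 0.002], [-0.003, 0.0, -1.0]]
wrist_force: [0.8, 0.3, 0.0]
gripper_width: 0.997
```

View pics/w2.png

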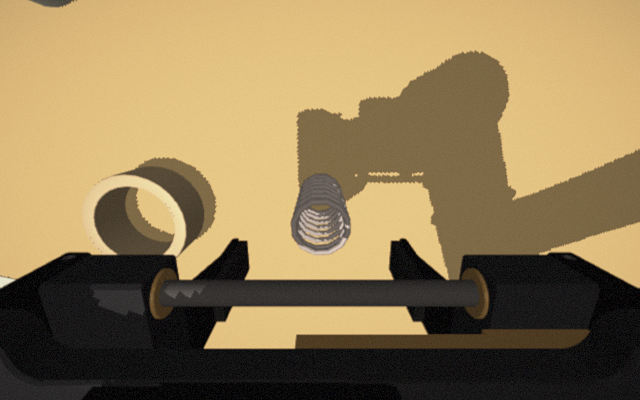

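View pics/s2.png

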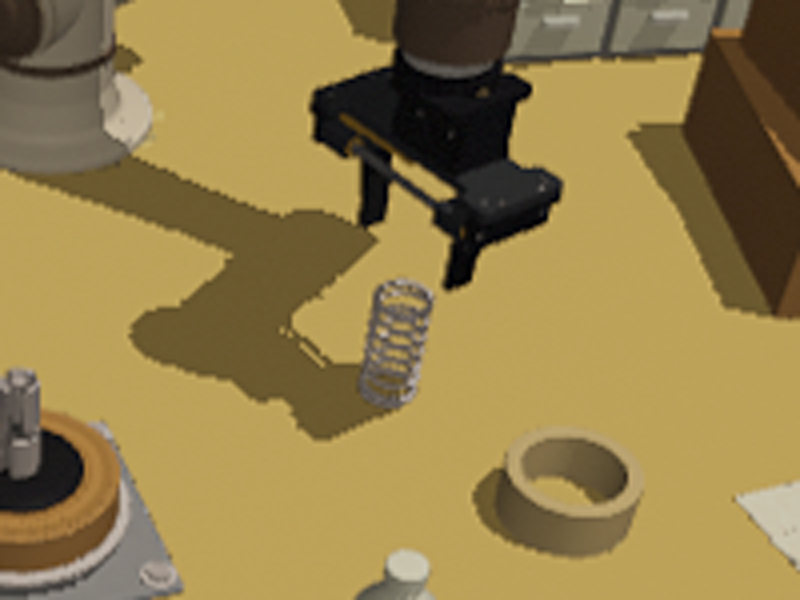

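The spring is between the fingers, its top ring at about (321,226) in the wrist picture. I'll check how well it is centred.

```bash
python3 - <<'E'
from h import *
np.set_printoptions(precision=4,suppress=True)
c,im,d=load('w2')
cv2.imwrite('pics/w2z.png',cv2.resize(im[165:265,280:360],None,fx=6,fy=6,interpolation=cv2.INTER_CUBIC))
for p in([.4418,.2199,.104],[.443,.2203,.104]): print(pix(c,p)-[280,165],(pix(c,p)-[280,165])*6)
E
```

```text
[40.9551 62.8738] [245.7304 377.2429]
[39.2986 62.6851] [235.7919 376.1109]
```

View pics/w2z.png

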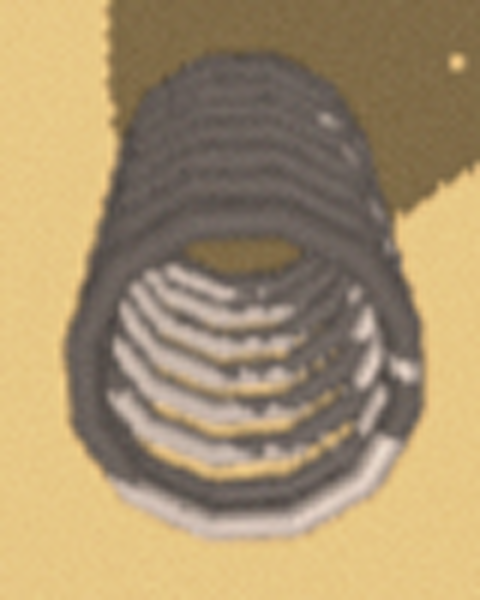

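```bash
python3 -m jog '[[[0.0005,-0.0005,0.015],[0,0,0]],[[0.0005,-0.0005,0.03],[0,0,0]],[[0.0005,-0.0005,0.045],[0,0,0]],[[0.0005,-0.0005,0.055],[0,0,0]],[[0.0005,-0.0005,0.062],[0,0,0]],[[0.0005,-0.0005,0.063],[0,0,0]],[[0.0005,-0.0005,0.063],[0,0,0]],[[0.0005,-0.0005,0.063],[0,0,0]],[[0.0005,-0.0005,0.063],[0,0,0]],[[0.0005,-0.0005,0.063],[0,0,0]]]'
python3 -m jog '[[[0,0,0],[0,0,0]],[[0,0,0],[0,0,0]],[[0,0,0],[0,0,0]],[[0,0,0],[0,0,0]],[[0,0,0],[0,0,0]],[[0,0,0],[0,0,0]],[[0,0,0],[0,0,0]],[[0,0,0],[0,0,0]],[[0,0,0],[0,0,0]],[[0,0,0],[0,0,0]]]' 0.04
```

```text
time_s: 4.13
tcp_pos: [0.4421, 0.2192, 0.0635]
ee_rot: [[-0.904, -0.428, 0.001], [-0.428, 0.904, 0.001], [-0.002, 0.0, -1.0]]
wrist_force: [-0.3, -0.4, -0.7]
gripper_width: 0.998
time_s: 4.97
tcp_pos: [0.4418, 0.2189, 0.0629]
ee_rot: [[-0.904, -0.428, 0.0], [-0.428, 0.904, 0.0], [-0.0, 0.0, -1.0]]
wrist_force: [0.2, 0.1, -0.2]
gripper_width: 0.536
```

The gripper closed to 46.6 mm on the spring. I lift it and go to a viewpoint beside the spindle, with the spindle off to one side in the wrist picture so that both groove sets show.

```bash
python3 -m jog '[[[0,0,-0.02],[0,0,0]],[[0,0,-0.045],[0,0,0]],[[-0.006,-0.02,-0.07],[0,0,-1.4]],[[-0.012,-0.04,-0.09],[0,0,-2.8]],[[-0.018,-0.062,-0.102],[0,0,-4.2]],[[-0.024,-0.084,-0.102],[0,0,-5.6]],[[-0.03,-0.106,-0.102],[0,0,-7]],[[-0.0363,-0.1267,-0.102],[0,0,-8.4]],[[-0.0363,-0.1267,-0.102],[0,0,-9.8]],[[-0.0363,-0.1267,-0.102],[0,0,-11]]]'
python3 -m jog '[[[0,0,0],[0,0,0]],[[0,0,0],[0,0,0]],[[0,0,0],[0,0,0]],[[0,0,0],[0,0,0]],[[0,0,0],[0,0,0]],[[0,0,0],[0,0,0]],[[0,0,0],[0,0,0]],[[0,0,0],[0,0,0]],[[0,0,0],[0,0,0]],[[0,0,0],[0,0,0]]]'
python3 - <<'E'
from h import *
c,im,d=snap('w3'); p=pix(c,[.574,-.091,.158]);print(p,pix(c,[.574,-.091,.108]),r.sense()['joints'])
u,v=np.round(p).astype(int)
y0=max(0,v-60);x0=min(u-70,640-160)
print(x0,y0);cv2.imwrite('pics/w3z.png',cv2.resize(im[y0:y0+120,x0:x0+160],None,fx=5,fy=5,interpolation=cv2.INTER_CUBIC))
for n in('scene','side'):
    a,_=r.capture(n);cv2.imwrite(f'pics/{n}3.png',a)
E
```

```text
time_s: 5.8
tcp_pos: [0.5287, 0.1186, 0.1639]
ee_rot: [[-0.165, -0.986, -0.002], [-0.986, 0.165, -0.001], [0.001, 0.002, -1.0]]
wrist_force: [-0.8, -0.3, -1.5]
gripper_width: 0.537
time_s: 6.63
tcp_pos: [0.5287, 0.1199, 0.1648]
ee_rot: [[-0.168, -0.986, -0.0], [-0.986, 0.168, -0.0], [0.0, 0.0, -1.0]]
wrist_force: [0.8, -0.3, -0.8]
gripper_width: 0.535
[640.51900642 118.0205677 ] [573.38896809 117.64632201] [ 2.99161005e+01  1.57858716e+01 -1.44687428e+01  1.28541244e-03
 -5.97454451e+01  5.04203191e+01]
480 58
```

View pics/w3.png

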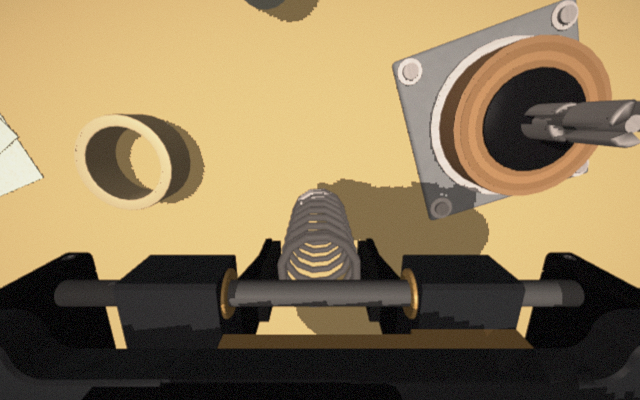

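View pics/w3z.png

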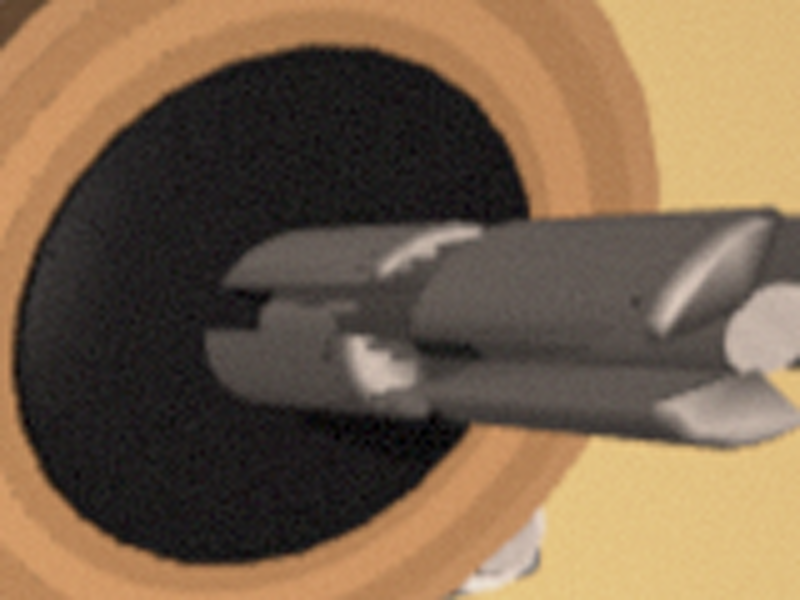

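Very clear: both groove sets are seen side-on, the nose groove at about (575,130) and the lower groove at about (530,117) at the seat. Next is a view from straight above the spindle.

```bash
python3 -m jog '[[[0,0,-0.035],[0,0,0]],[[0.033,0,-0.04],[0,0,0]],[[0.066,0,-0.04],[0,0,0]],[[0.1,0,-0.04],[0,0,0]],[[0.133,0.001,-0.04],[0,0,0]],[[0.166,0.001,-0.04],[0,0,0]],[[0.19,0.001,-0.04],[0,0,0]],[[0.2,0.001,-0.04],[0,0,0]],[[0.2,0.001,-0.04],[0,0,0]],[[0.2,0.001,-0.04],[0,0,0]]]'
python3 - <<'E'
from h import *
c,im,d=snap('w4'); p=pix(c,[.574,-.091,.158]);print(p,pix(c,[.574,-.091,.108]),r.sense()['joints'])
u,v=np.round(p).astype(int)
y0=max(0,v-40);x0=u-50
print(x0,y0);cv2.imwrite('pics/w4z.png',cv2.resize(im[y0:y0+75,x0:x0+100],None,fx=8,fy=8,interpolation=cv2.INTER_CUBIC))
E
```

```text
time_s: 7.62
tcp_pos: [0.4943, -0.0773, 0.2048]
ee_rot: [[-0.169, -0.986, 0.0], [-0.986, 0.169, 0.0], [-0.0, -0.0, -1.0]]
wrist_force: [-0.7, -1.3, -1.8]
gripper_width: 0.534
[319.66549933 116.75039437] [319.42894792 116.67656998] [ 9.79731461e+00  9.71549956e+00 -1.64021701e+01 -1.25808921e-02
 -6.38587975e+01  7.05479305e+01]
270 77
```

View pics/w4.png

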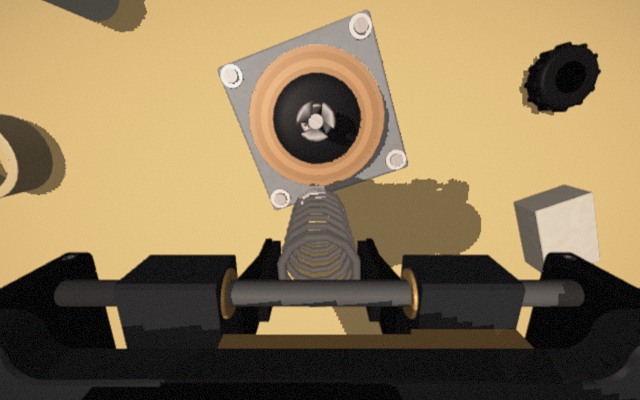

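View pics/w4z.png

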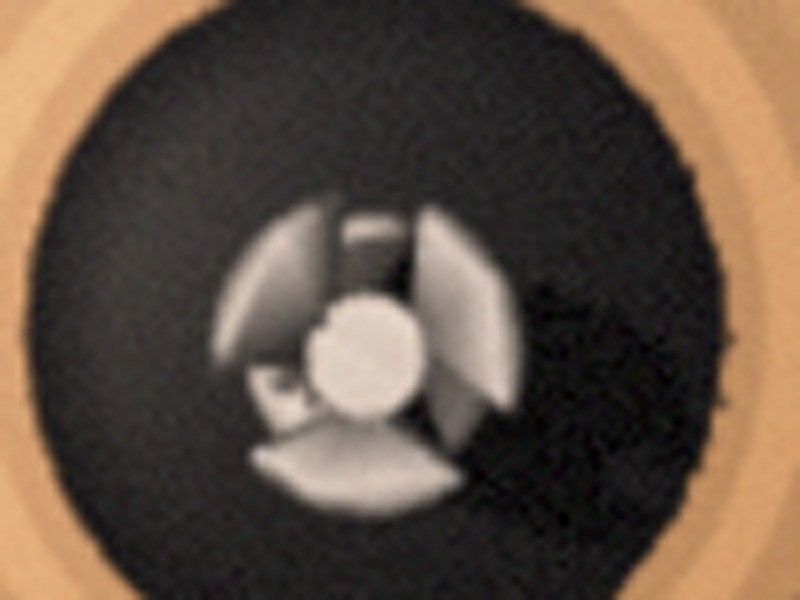

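```bash
cat >> h.py <<'E'
def seg(img,c,A,B,org,s,col):
    a=(pix(c,A)-org+.5)*s-.5;b=(pix(c,B)-org+.5)*s-.5
    cv2.line(img,tuple(int(round(x)) for x in a),tuple(int(round(x)) for x in b),col,1,cv2.LINE_AA)
def model(img,c,xy,an,al,org,s):
    X,Y=xy
    def pt(r_,a,z): return [X+r_*np.cos(a),Y+r_*np.sin(a),z]
    def part(z0,z1,a0,col):
        for zz,rr in((z1,13.5e-3),(z1-.0015,.015),(z0,.015)):
            for k in range(60): seg(img,c,pt(rr,k*np.pi/30,zz),pt(rr,(k+1)*np.pi/30,zz),org,s,(255,200,0))
        h=np.arcsin(4/15)
        for k in range(3):
            for sg in(-1,1):
                a=np.radians(a0+120*k)+sg*h
                seg(img,c,pt(.015,a,z0),pt(.015,a,z1-.0015),org,s,col)
                aa=np.radians(a0+120*k);n=np.array([-np.sin(aa),np.cos(aa)])*.004*sg
                q=lambda r_,z:[X+r_*np.cos(aa)+n[0],Y+r_*np.sin(aa)+n[1],z]
                seg(img,c,q(.0058,z1),q(.0145,z1-.0015),org,s,col)
    part(.120,.158,an,(0,255,0)); part(.074,.108,al,(0,0,255))
E
cat > ov.py <<'E'
from h import *
import sys
an,al=float(sys.argv[1]),float(sys.argv[2]);xy=[float(sys.argv[3]),float(sys.argv[4])]
for n,x0,y0,w,h,s in(('w4',270,77,100,75,8),('w3',480,58,160,120,5)):
    c,im,d=load(n);z=cv2.resize(im[y0:y0+h,x0:x0+w],None,fx=s,fy=s,interpolation=cv2.INTER_CUBIC)
    model(z,c,xy,an,al,np.array([x0,y0]),s);cv2.imwrite(f'pics/o_{n}_{sys.argv[5]}.png',z)
E
python3 - <<'E'
from h import *
c,im,d=load('w4');p=onz(c,[270+367.5/8-.5,77+357/8-.5],.158);print(p)
e=[x for x in r.cut_out('seat','wrist')][:1]
d3=load('w4')[2];print(np.median(d3[118:125,312:320]))
E
python3 ov.py -14 20 .571 -.0905 a
```

```text
[ 0.57141903 -0.08730786  0.158     ]
0.2201826
```

```bash
python3 - <<'E'
from h import *
c4=load('w4')[0];c3=load('w3')[0]
a=[270+367.5/8-.5,77+357/8-.5];b=[632.5,123.1]
print(tri([(c4,a),(c3,b)]), onz(c3,b,.158))
E
python3 ov.py -14 20 .5712 -.0875 a
```

```text
(array([ 0.57146249, -0.08730779,  0.15720133]), [array([ 0. , -0.1]), array([-0. ,  0.1])]) [ 0.57167343 -0.08649935  0.158     ]
```

View pics/o_w4_a.png

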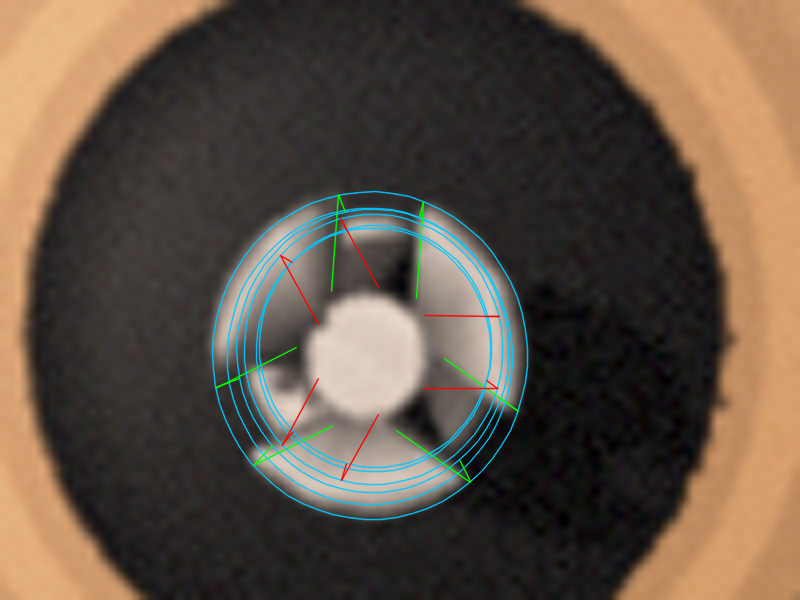

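View pics/o_w3_a.png

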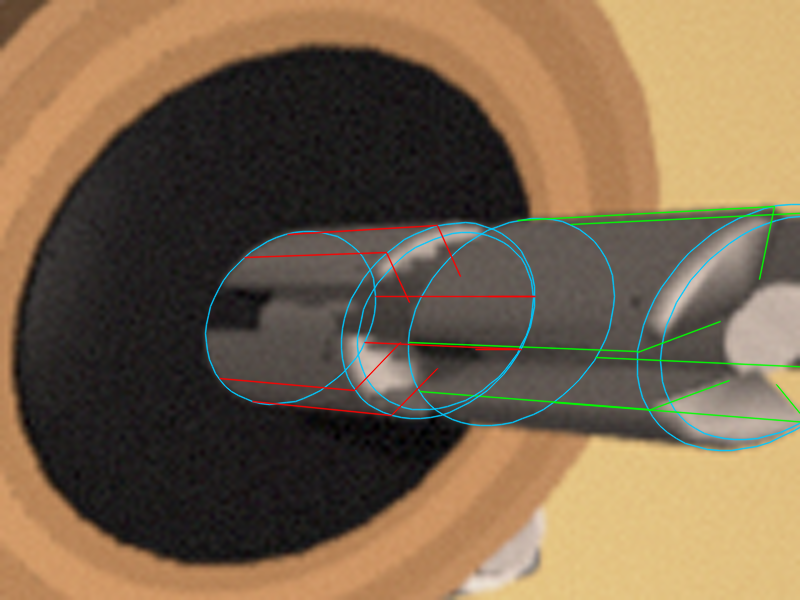

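```bash
python3 ov.py -13 77 .5713 -.0873 b
```

```text
(no output)
```

View pics/o_w3_b.png

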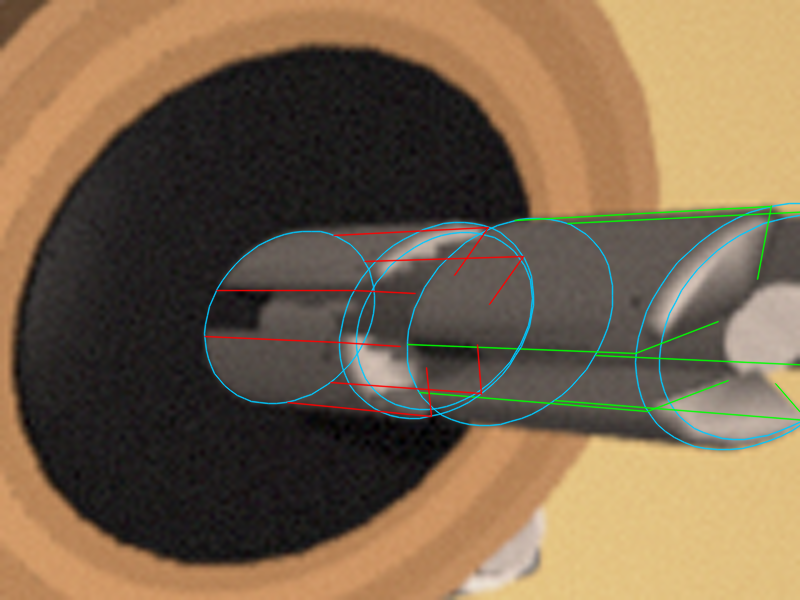

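View pics/o_w4_b.png

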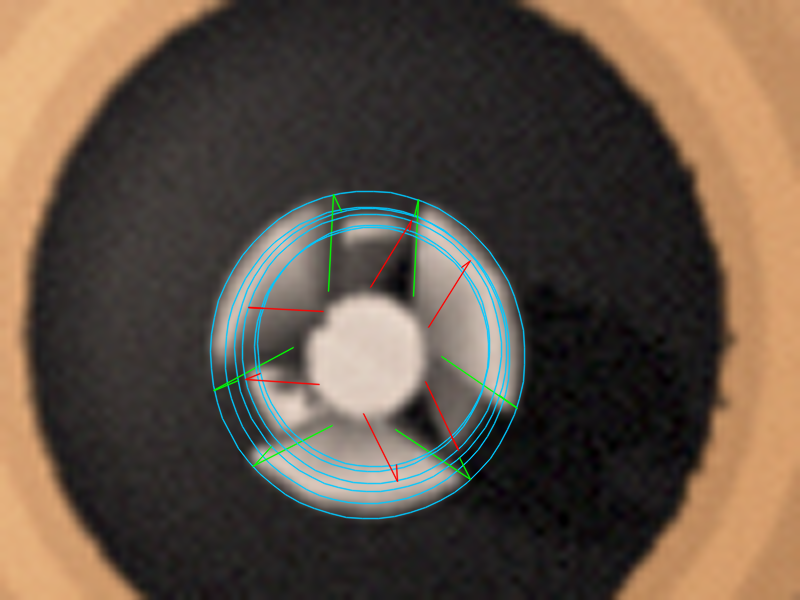

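The model with nose grooves at -14/106/226° and lower grooves at 77/197/317° fits both views, 29° apart, and the axis is at (0.5713, -0.0873). Now I check where the spring sits in the hand.

```bash
python3 - <<'E'
from h import *
f=np.load('pics/w4.npz');c=cam('wrist',(f['R'],f['t']));im=f['im']
x0,y0,w,h,s=270,180,100,110,5
z=cv2.resize(im[y0:y0+h,x0:x0+w],None,fx=s,fy=s,interpolation=cv2.INTER_CUBIC)
z=np.hstack([z,z.copy()])
L=z[:,w*s:]; L=np.ascontiguousarray(L)
def circ(rr,zt,dx,dy,col):
    for k in range(60):
        P=[f['t']+f['R']@np.array([dx+rr*np.cos(a),dy+rr*np.sin(a),zt]) for a in(k*np.pi/30,(k+1)*np.pi/30)]
        seg(L,c,P[0],P[1],np.array([x0,y0]),s,col)
for rr in(.0235,.019):
    circ(rr,-.041,0,0.0,(0,255,0)); circ(rr,.063,0,0.0,(0,0,255))
z[:,w*s:]=L;z=cv2.resize(z,(780,429));cv2.imwrite('pics/hand.png',z)
E
```

```text
(no output)
```

View pics/hand.png

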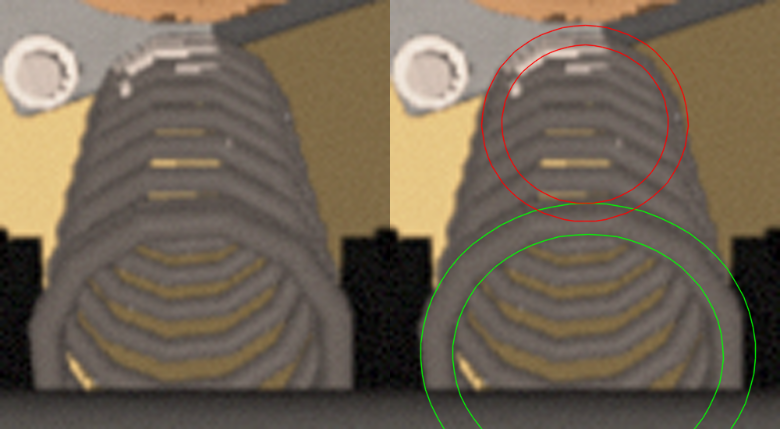

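```bash
python3 -m jog '[[[0,0,-0.03],[0,0,0]],[[0,0,-0.036],[0,0,-1.2]],[[0,-0.02,-0.036],[0,0,-2.4]],[[-0.001,-0.04,-0.036],[0,0,-3.6]],[[-0.002,-0.06,-0.036],[0,0,-4.8]],[[-0.003,-0.075,-0.036],[0,0,-6]],[[-0.003,-0.0783,-0.036],[0,0,-7.2]],[[-0.003,-0.0783,-0.036],[0,0,-7.2]],[[-0.003,-0.0783,-0.036],[0,0,-7.2]],[[-0.003,-0.0783,-0.036],[0,0,-7.2]]]'
python3 - <<'E'
from h import *
c,im,d=snap('w5')
a,_=r.capture('scene');cv2.imwrite('pics/s5.png',cv2.resize(a[130:280,230:380],None,fx=4,fy=4,interpolation=cv2.INTER_CUBIC))
b,_=r.capture('side');cv2.imwrite('pics/d5.png',cv2.resize(b[120:270,265:415],None,fx=4,fy=4,interpolation=cv2.INTER_CUBIC))
s=r.sense();print(s['wrist_force'],s['moment'],s['joints'])
# predict in scene/side: foot circle centre & tip
for n in('scene','side'):
  c=cam(n);print(n,pix(c,[.5712,-.088,.158]),pix(c,[.5712,-.088,.178]))
E
```

```text
time_s: 8.55
tcp_pos: [0.5716, -0.0866, 0.2407]
ee_rot: [[0.443, -0.897, -0.0], [-0.897, -0.443, 0.0], [-0.0, 0.0, -1.0]]
wrist_force: [-0.1, 1.1, -1.3]
gripper_width: 0.537
[ 0.03346293  0.10385023 -1.35695911] [-0.02063102 -0.02126376 -0.01199872] [ 7.38819624e+00  1.60307466e+01 -2.71029418e+00 -3.13722448e-03
 -7.12331044e+01  1.08918390e+02]
scene [304.53187063 200.85917764] [304.49381563 195.28322622]
side [339.14195431 203.96435335] [339.15939215 198.23762211]
```

View pics/s5.png

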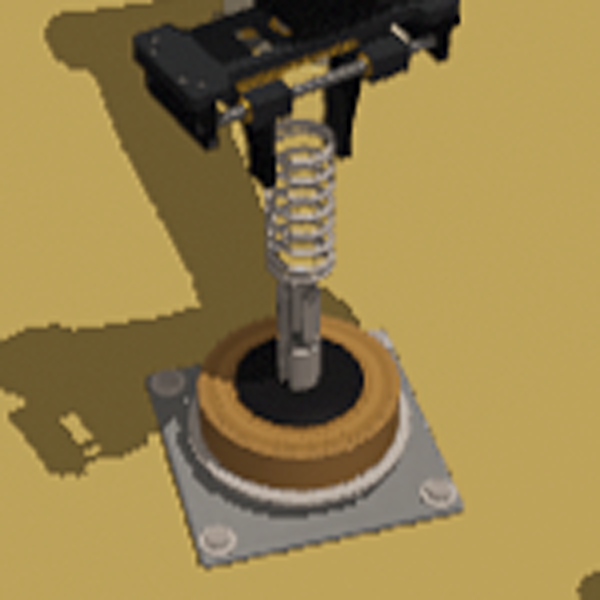

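View pics/d5.png

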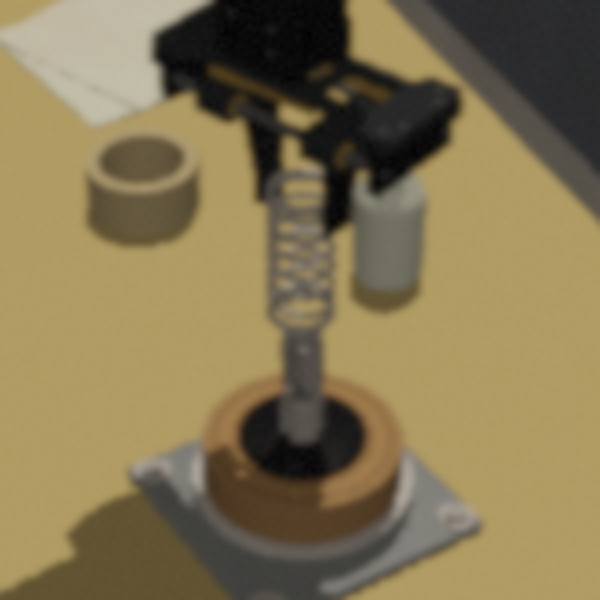

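View pics/w5.png

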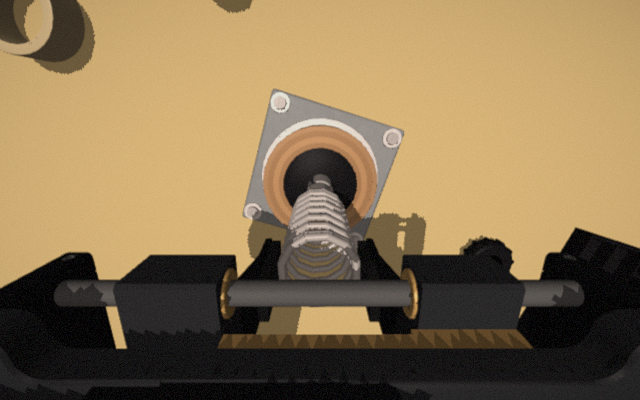

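Scene and side pictures show the spring hanging upright, coaxial over the spindle with its foot about 18–20 mm above the end. I ease it down, stopping short enough that a snag would stay light.

```bash
python3 -m jog '[[[0,0,0.005],[0,0,0]],[[0,0,0.01],[0,0,0]],[[0,0,0.014],[0,0,0]],[[0,0,0.017],[0,0,0]],[[0,0,0.02],[0,0,0]],[[0,0,0.022],[0,0,0]],[[0,0,0.024],[0,0,0]],[[0,0,0.025],[0,0,0]],[[0,0,0.025],[0,0,0]],[[0,0,0.025],[0,0,0]]]'; python3 -c "
from station import r
s=r.sense();print(s['wrist_force'],s['moment'])"
```

```text
time_s: 9.53
tcp_pos: [0.5719, -0.0874, 0.2159]
ee_rot: [[0.444, -0.896, 0.0], [-0.896, -0.444, -0.0], [0.0, -0.0, -1.0]]
wrist_force: [0.5, -0.0, -1.5]
gripper_width: 0.534
[ 0.52998283 -0.02316071 -1.51268099] [-0.06886385 -0.03422044  0.01994887]
```

```bash
python3 -m jog '[[[0,0,0.001],[0,0,0]],[[0,0,0.002],[0,0,0]],[[0,0,0.003],[0,0,0]],[[0,0,0.004],[0,0,0]],[[0,0,0.005],[0,0,0]],[[0,0,0.006],[0,0,0]],[[0,0,0.007],[0,0,0]],[[0,0,0.008],[0,0,0]],[[0,0,0.008],[0,0,0]],[[0,0,0.008],[0,0,0]]]'; python3 -c "
from station import r
s=r.sense();print(s['wrist_force'],s['moment'])"
```

```text
time_s: 10.37
tcp_pos: [0.5718, -0.0874, 0.2077]
ee_rot: [[0.444, -0.896, -0.0], [-0.896, -0.444, -0.0], [-0.0, 0.0, -1.0]]
wrist_force: [-1.3, -0.1, -1.9]
gripper_width: 0.537
[-1.33975533 -0.0810924  -1.87677583] [-0.01581617 -0.01700592 -0.02025879]
```

```bash
python3 -m jog '[[[0,0,0.002],[0,0,0]],[[0,0,0.004],[0,0,0]],[[0,0,0.006],[0,0,0]],[[0,0,0.008],[0,0,0]],[[0,0,0.010],[0,0,0]],[[0,0,0.012],[0,0,0]],[[0,0,0.014],[0,0,0]],[[0,0,0.016],[0,0,0]],[[0,0,0.017],[0,0,0]],[[0,0,0.017],[0,0,0]]]'; python3 -m jog '[[[0,0,0.002],[0,0,0]],[[0,0,0.004],[0,0,0]],[[0,0,0.006],[0,0,0]],[[0,0,0.008],[0,0,0]],[[0,0,0.010],[0,0,0]],[[0,0,0.011],[0,0,0]],[[0,0,0.012],[0,0,0]],[[0,0,0.013],[0,0,0]],[[0,0,0.013],[0,0,0]],[[0,0,0.013],[0,0,0]]]'
python3 - <<'E'
from h import *
print(r.sense()['wrist_force'],r.sense()['moment'])
snap('w6')
a,_=r.capture('scene');b,_=r.capture('side')
cv2.imwrite('pics/b6.png',np.hstack([cv2.resize(a[150:250,255:355],None,fx=4,fy=4,interpolation=cv2.INTER_CUBIC),cv2.resize(b[150:250,290:390],None,fx=4,fy=4,interpolation=cv2.INTER_CUBIC)]))
E
```

```text
time_s: 11.2
tcp_pos: [0.5717, -0.0873, 0.1904]
ee_rot: [[0.444, -0.896, -0.001], [-0.896, -0.444, -0.0], [-0.0, 0.001, -1.0]]
wrist_force: [0.1, -0.5, -0.8]
gripper_width: 0.538
time_s: 12.03
tcp_pos: [0.5719, -0.0873, 0.1778]
ee_rot: [[0.444, -0.896, -0.0], [-0.896, -0.444, -0.0], [0.0, 0.0, -1.0]]
wrist_force: [-0.2, -0.4, -0.8]
gripper_width: 0.539
[-0.15710594 -0.43382086 -0.76436211] [-0.07891341 -0.00655953 -0.06208574]
```

View pics/b6.png

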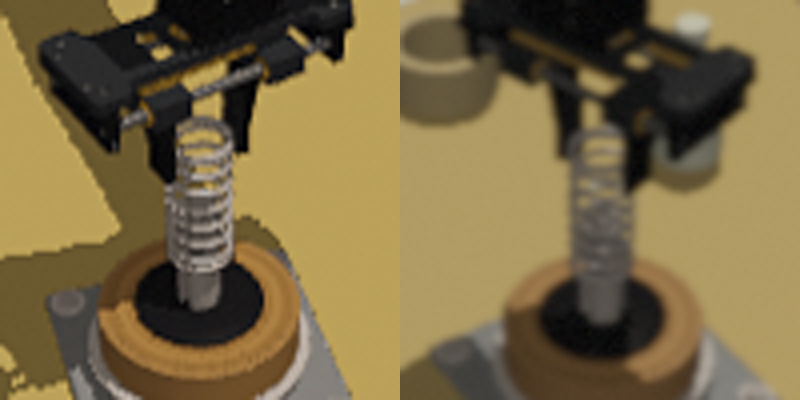

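```bash
python3 -m jog '[[[0,0,0.0013],[0,0,0]],[[0,0,0.0025],[0,0,0]],[[0,0,0.0025],[0,0,0]],[[0,0,0.0025],[0,0,0]],[[0,0,0.0025],[0,0,0.4]],[[0,0,0.0025],[0,0,0.8]],[[0,0,0.0025],[0,0,1.2]],[[0,0,0.0025],[0,0,1.6]],[[0,0,0.0025],[0,0,2.0]],[[0,0,0.0025],[0,0,2.4]]]'; python3 -c "
from station import r
s=r.sense();print(s['wrist_force'],s['moment'])"
```

```text
time_s: 13.02
tcp_pos: [0.5719, -0.0873, 0.1753]
ee_rot: [[0.246, -0.969, 0.0], [-0.969, -0.246, -0.0], [0.0, -0.0, -1.0]]
wrist_force: [0.0, -0.3, -2.4]
gripper_width: 0.537
[ 0.00902157 -0.26718973 -2.35430422] [-0.03198572 -0.02879947 -0.02933735]
```

```bash
python3 -m jog '[[[0,0,0],[0,0,0.4]],[[0,0,0],[0,0,0.8]],[[0,0,0],[0,0,1.2]],[[0,0,0],[0,0,1.6]],[[0,0,0],[0,0,2.0]],[[0,0,0],[0,0,2.4]],[[0,0,0],[0,0,2.8]],[[0,0,0],[0,0,3.2]],[[0,0,0],[0,0,3.5]],[[0,0,0],[0,0,3.5]]]'; python3 -c "
from station import r
s=r.sense();print(s['wrist_force'],s['moment'])"
```

```text
time_s: 13.85
tcp_pos: [0.5719, -0.0873, 0.1753]
ee_rot: [[-0.056, -0.998, 0.0], [-0.998, 0.056, -0.0], [0.0, -0.0, -1.0]]
wrist_force: [0.1, 1.3, -2.0]
gripper_width: 0.535
[ 0.05939741  1.30841055 -1.99190553] [-0.06327387 -0.02602151  0.04621487]
```

The twist was free, so the tail is in the neck and now points to about 76.5°. Descending gently to feel for the lower groove.

```bash
python3 -m jog '[[[0,0,0.001],[0,0,0]],[[0,0,0.002],[0,0,0]],[[0,0,0.003],[0,0,0]],[[0,0,0.004],[0,0,0]],[[0,0,0.005],[0,0,0]],[[0,0,0.006],[0,0,0]],[[0,0,0.007],[0,0,0]],[[0,0,0.008],[0,0,0]],[[0,0,0.008],[0,0,0]],[[0,0,0.008],[0,0,0]]]'; python3 -c "
from station import r
s=r.sense();print(s['wrist_force'],s['moment'])"
```

```text
time_s: 14.68
tcp_pos: [0.5718, -0.0873, 0.1673]
ee_rot: [[-0.055, -0.998, -0.0], [-0.998, 0.055, -0.0], [0.0, 0.0, -1.0]]
wrist_force: [0.2, -0.4, -1.3]
gripper_width: 0.533
[ 0.1754821  -0.40088947 -1.31933082] [-0.0289207  -0.01042518  0.07205049]
```

```bash
python3 -m jog '[[[0,0,0.001],[0,0,0]],[[0,0,0.002],[0,0,0]],[[0,0,0.003],[0,0,0]],[[0,0,0.004],[0,0,0]],[[0,0,0.005],[0,0,0]],[[0,0,0.006],[0,0,0]],[[0,0,0.006],[0,0,0]],[[0,0,0.006],[0,0,0]],[[0,0,0.006],[0,0,0]],[[0,0,0.006],[0,0,0]]]'; python3 -c "
from station import r
s=r.sense();print(s['wrist_force'],s['moment'])"
```

```text
time_s: 15.52
tcp_pos: [0.5719, -0.0873, 0.1614]
ee_rot: [[-0.055, -0.998, 0.0], [-0.998, 0.055, -0.0], [0.0, -0.0, -1.0]]
wrist_force: [-0.2, -0.6, -1.6]
gripper_width: 0.534
[-0.15006298 -0.56901253 -1.59479524] [-0.02284818 -0.00548171 -0.01425474]
```

```bash
python3 -m jog '[[[0,0,0.002],[0,0,0]],[[0,0,0.004],[0,0,0]],[[0,0,0.006],[0,0,0]],[[0,0,0.008],[0,0,0]],[[0,0,0.010],[0,0,0]],[[0,0,0.012],[0,0,0]],[[0,0,0.014],[0,0,0]],[[0,0,0.016],[0,0,0]],[[0,0,0.017],[0,0,0]],[[0,0,0.018],[0,0,0]]]'; python3 -c "
from station import r
s=r.sense();print(s['wrist_force'],s['moment'])"
```

```text
time_s: 16.35
tcp_pos: [0.5718, -0.0874, 0.1431]
ee_rot: [[-0.055, -0.998, -0.0], [-0.998, 0.055, -0.0], [0.0, 0.0, -1.0]]
wrist_force: [0.5, 0.6, -1.0]
gripper_width: 0.536
[ 0.45401141  0.56230066 -1.03612884] [-0.06673941  0.00341404 -0.03810033]
```

```bash
python3 -m jog '[[[0,0,0.001],[0,0,0]],[[0,0,0.002],[0,0,0]],[[0,0,0.003],[0,0,0]],[[0,0,0.004],[0,0,0]],[[0,0,0.005],[0,0,0]],[[0,0,0.006],[0,0,0]],[[0,0,0.0065],[0,0,0]],[[0,0,0.0065],[0,0,0]],[[0,0,0.0065],[0,0,0]],[[0,0,0.0065],[0,0,0]]]'; python3 -c "
from station import r
s=r.sense();print(s['wrist_force'],s['moment'])"
```

```text
time_s: 17.18
tcp_pos: [0.572, -0.0873, 0.137]
ee_rot: [[-0.055, -0.998, 0.0], [-0.998, 0.055, -0.0], [-0.0, -0.0, -1.0]]
wrist_force: [-0.0, 0.0, -0.0]
gripper_width: 0.531
[-0.04209365  0.03739372 -0.03015905] [ 0.00939393  0.03014174 -0.03669979]
```

The weight has come off the wrist at TCP z 0.137, exactly the expected seat height. One more millimetre to confirm contact.

```bash
python3 -m jog '[[[0,0,0.0005],[0,0,0]],[[0,0,0.001],[0,0,0]],[[0,0,0.001],[0,0,0]],[[0,0,0.001],[0,0,0]],[[0,0,0.001],[0,0,0]],[[0,0,0.001],[0,0,0]],[[0,0,0.001],[0,0,0]],[[0,0,0.001],[0,0,0]],[[0,0,0.001],[0,0,0]],[[0,0,0.001],[0,0,0]]]'
python3 - <<'E'
from h import *
print(r.sense()['wrist_force'],r.sense()['moment'])
a,_=r.capture('scene');b,_=r.capture('side')
cv2.imwrite('pics/b7.png',np.hstack([cv2.resize(a[150:250,255:355],None,fx=4,fy=4,interpolation=cv2.INTER_CUBIC),cv2.resize(b[150:250,290:390],None,fx=4,fy=4,interpolation=cv2.INTER_CUBIC)]))
E
```

```text
time_s: 18.02
tcp_pos: [0.572, -0.0873, 0.136]
ee_rot: [[-0.055, -0.998, 0.0], [-0.998, 0.055, -0.0], [0.0, -0.0, -1.0]]
wrist_force: [-0.0, 1.0, 2.5]
gripper_width: 0.536
[-0.04099733  1.01308889  2.46037202] [0.07441524 0.09833889 0.0211992 ]
```

View pics/b7.png

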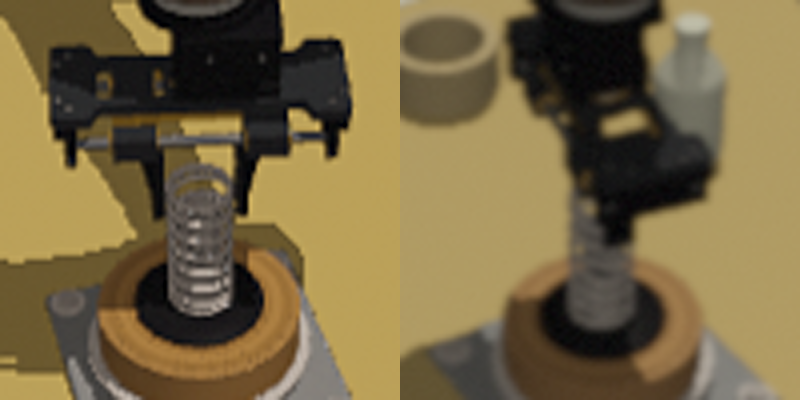

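The foot rests on the disc in both pictures, and the wrist force went from about -1.3 to +2.5 N. I ease back 0.7 mm, open, then rise.

```bash
python3 -m jog '[[[0,0,-0.0003],[0,0,0]],[[0,0,-0.0007],[0,0,0]],[[0,0,-0.0007],[0,0,0]],[[0,0,-0.0007],[0,0,0]],[[0,0,-0.0007],[0,0,0]],[[0,0,-0.0007],[0,0,0]],[[0,0,-0.0007],[0,0,0]],[[0,0,-0.0007],[0,0,0]],[[0,0,-0.0007],[0,0,0]],[[0,0,-0.0007],[0,0,0]]]'
python3 -m jog '[[[0,0,0],[0,0,0]],[[0,0,0],[0,0,0]],[[0,0,0],[0,0,0]],[[0,0,0],[0,0,0]],[[0,0,0],[0,0,0]],[[0,0,0],[0,0,0]],[[0,0,0],[0,0,0]],[[0,0,0],[0,0,0]],[[0,0,0],[0,0,0]],[[0,0,0],[0,0,0]]]' 0.087
python3 -m jog '[[[0,0,-0.005],[0,0,0]],[[0,0,-0.015],[0,0,0]],[[0,0,-0.03],[0,0,0]],[[0,0,-0.05],[0,0,0]],[[0,0,-0.07],[0,0,0]],[[0,0,-0.09],[0,0,0]],[[0,0,-0.11],[0,0,0]],[[0,0,-0.12],[0,0,0]],[[0,0,-0.12],[0,0,0]],[[0,0,-0.12],[0,0,0]]]'
python3 - <<'E'
from h import *
np.set_printoptions(precision=4,suppress=True)
c,im,d=snap('w8')
e=r.cut_out('spring_center','wrist')
if e:
    P=cloud(c,d,e[0]['region']);k=P[:,2]>.165;print(e[0]['confidence'],np.percentile(P[:,2],[50,95,99]),P[k].min(0),P[k].max(0),(P[k].min(0)+P[k].max(0))/2)
a,da=r.capture('scene');b,db=r.capture('side')
for n,dd in(('scene',da),('side',db)):
    e=r.cut_out('spring_center',n)
    if e:
        P=cloud(cam(n),dd,e[0]['region']);print(n,e[0]['confidence'],np.percentile(P,[2,50,98],axis=0))
cv2.imwrite('pics/b8.png',np.hstack([cv2.resize(a[150:250,255:355],None,fx=4,fy=4,interpolation=cv2.INTER_CUBIC),cv2.resize(b[150:250,290:390],None,fx=4,fy=4,interpolation=cv2.INTER_CUBIC)]))
cv2.imwrite('pics/s8.png',a)
E
```

```text
time_s: 18.95
tcp_pos: [0.5718, -0.0873, 0.1365]
ee_rot: [[-0.055, -0.998, -0.0], [-0.998, 0.055, 0.0], [-0.0, 0.0, -1.0]]
wrist_force: [0.4, 1.0, 0.8]
gripper_width: 0.537
time_s: 19.78
tcp_pos: [0.5719, -0.0873, 0.1365]
ee_rot: [[-0.055, -0.998, 0.0], [-0.998, 0.055, -0.0], [0.0, -0.0, -1.0]]
wrist_force: [-0.4, -0.4, 0.7]
gripper_width: 0.997
time_s: 20.62
tcp_pos: [0.5717, -0.0872, 0.2567]
ee_rot: [[-0.055, -0.998, 0.001], [-0.998, 0.055, 0.001], [-0.001, -0.001, -1.0]]
wrist_force: [-0.0, 0.0, 0.2]
gripper_width: 1.002
0.97 [0.1585 0.1779 0.1787] [ 0.5497 -0.1087  0.165 ] [ 0.5946 -0.0633  0.1796] [ 0.5721 -0.086   0.1723]
scene 0.62 [[ 0.3854 -0.1093 -0.0011]
 [ 0.5832 -0.0871  0.1291]
 [ 0.5952 -0.0616  0.1777]]
side 0.73 [[ 0.5497 -0.1107 -0.0008]
 [ 0.5643 -0.0906  0.109 ]
 [ 0.673   0.1174  0.1786]]
```

View pics/b8.png

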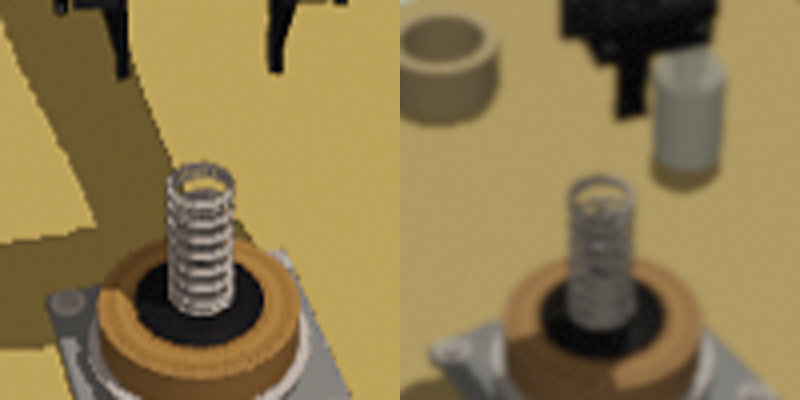

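View pics/w8.png

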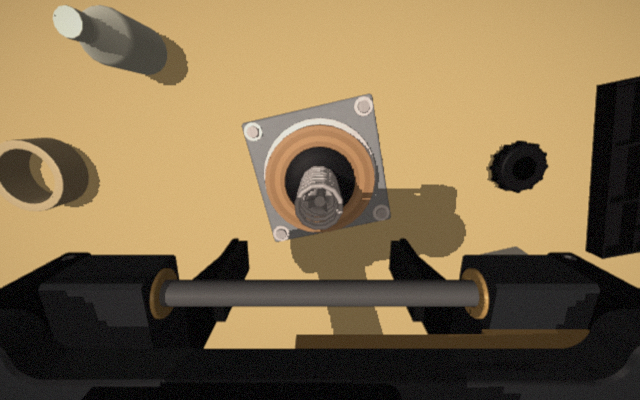

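View pics/s8.png

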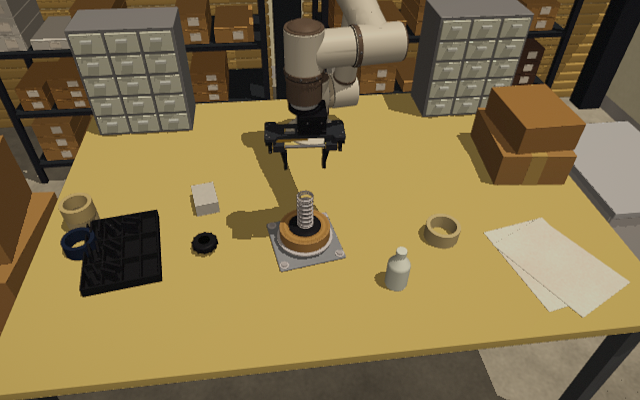

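The spring stands free and upright round the spindle. Its top is at z ≈ 0.178 m (20 mm above the spindle's end, as expected) and its axis is near (0.572, -0.086). The bystanders are unmoved and the gripper is clear, so I'm handing in.

```bash
python3 -c "
from station import r
print(r.finish_job())"
```

```text
the job is handed in; nothing more can be done
None
```

I fitted the spring to the unwinder, released it, and handed the job in at about 21 s of the 64 s allowed. No verdict is reported.

- **Grasp:** I took the spring by its stiff upper half, about 22 mm below the top, with its tail at about 15° azimuth.
- **Grooves:** Wrist views from beside and above the spindle put the nose grooves at -14/106/226° and the lower ones at 77/197/317°.
- **Threading:** I set the tail at about 106° and lowered it through the nose. I twisted it 29° in the neck and lowered it down the lower groove. The wrist readings showed no snag on the way.
- **Seating:** The weight came off the wrist at exactly the expected seat height, and pressing 1 mm further gave about 2.5 N. I eased back 0.7 mm, opened the gripper and rose clear.

**Last checks:**
- The spring's top is at 178 mm, which puts its foot on the 74 mm disc face.
- The spring looks upright, and its top ring is within about 2 mm of the measured spindle axis.
- Nothing else on the bench appears to have moved in the pictures. I compared them by eye and did not measure the bystanders' positions.
- **Small disagreement:** The wrist camera placed things about 0.75 mm to one side along the tool's x axis. I corrected for it, and it was within the clearance anyway.

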